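Press the stoppers home on the wide vial jig

ROBOT

A 6-joint arm with a two-finger parallel gripper is mounted at the origin on the work surface. World frame = base frame: x ahead of the robot, y to its left, z up, the work surface at z = 0. Lengths are in mm, angles in rad, forces in N, time in s.
With the tool pointing down it reaches from about 350 to 875 mm from the base axis. Payload 4.2 kg.
Tool frame: the origin (TCP) lies midway between the tips of the shut fingers; the grasp point (between the pads) lies 19 mm behind it; z points along the fingers, y is the line along which they close (so a half turn about z gives the same grasp; the last joint's range is limited). The gripper opens to 85 mm and grips with 20 to 120 N. Pads are 22 mm wide; open, the fingers measure 114 mm over their backs; the gripper's body (76 mm by 85 mm) begins 54 mm behind the grasp point. The pads swing forward as they close: fully open they stand 13 mm farther back than shut.
Start: joints at [-1.023, 0.385, 0.008, 0, -1.194, -0.259], TCP at [178.017, -599.09, 231.312] pointing down, gripper open.
Joint ranges: [-3.14, 3.14], [-1.21, 2.06], [-1.07, 1.41], [-3.16, 2.05], [-2.99, -0.16], [-3.1, 3.1]. Speed limits (rad/s): [2.79, 2.79, 3.14, 3.14, 3.14, 3.14].

INTERFACE

Orientations are given as a unit quaternion [w, x, y, z].
In Python, from station import readout, vision, close_job, finder gives the robot as it stands. The module is installed in compiled form; this text tells all that it offers.
- The arm moves only by the tool drive_tool, never from a script. Its argument "targets" is one flat list of numbers, 4 for each row, row after row: the shift along the tool's x, y, z in m, then the turn about the tool's z in rad. A call has exactly 8 rows; each row is the pose to reach, as a shift and turn from the pose commanded when the call began, along the tool's axes at that moment; what a row does not reach only later rows make up. A row lasts 1/10 s, in which the tool goes at most 50 mm and 8.59 degrees, less where a joint would pass 70% of its speed; a pose out of reach is approached as far as the arm can. A call with a gripper value outside its range is refused whole. "jaw" is the gripper command: -1 is fully open, 1 is shut, values between are in proportion, set as the call begins (left out, the last holds). The fingers move at their own pace and stop on an object; "squeeze" is the grip in N (left out, the last holds). Time passes only in rows, so rows that repeat a pose let the fingers close, or fill a call up. It gives the time, the measured TCP pose, the force, the opening and the grip force at its end, in the units of the state.
- readout.get_state(): the state, without advancing time (a new reading comes with each control period).
- vision.grab_frame(name): name is "scene" or "top" or "wrist"; returns (picture, depth): 384x512x3 uint8, red, green, blue; 384x512 float32, mm along the optical axis (not along the pixel's ray), 0 where there is no reading.
- vision.calibration(name): a dict with "fx", "fy", "cx", "cy" (pixels), "k1" (the pictures are not rectified: a ray, as slopes to the right and down, at radius r is drawn at 1 + k1 r^2 times it, then the intrinsics apply), "extrinsics" (4x4, takes a point from world to camera coordinates). Camera axes: x right, y down, z forward; pixel columns grow to the right and rows downward; lengths in mm; the calibration is good to about 2 mm. A picture is of the moment at which its call begins: read the wrist's pose just before it. calibration takes no time and is no camera call; for the wrist camera it gives the pose at the moment of the call.
- close_job(): hands the job in; it is judged then, once.
Trained networks look in the newest picture that a camera, given by its name, has taken for a name from the list of things; names that differ only in an ending like _2 or _b are one class to them, and where a whole thing is asked for, a point or a joint stands for the part that bears it (a point fixed in the world has none). Each returns a list of dicts, best first, with "conf" (0 to 1); they miss things now and then, are a little off and sometimes report something else, mostly with a low value. They report only what shows in the picture. A call takes as long as a camera call.
- finder.outline_of(camera, target): "pixels" (384x512 bool, what is visible of it).
- finder.landmark_of(camera, target): "position" ([x, y, z] in mm, in world coordinates, good to about 4 mm: a listed point, or the origin of a listed thing).
The state is a dict: "time": time; "joints": joint angles; "dq": joint speeds; "effort": joint torques, N m; "tcp_pos": TCP position; "eef_rot": TCP orientation; "wrist_force": force on the tool from outside, world axes, zero at the start; "wrist_torque": the same for the moment, N m; "finger_gap": opening from 0.0 (shut) to 1.0 (fully open); "gripper_force": force on a finger pad.
Only numpy, scipy, OpenCV 4.12 (cv2) and the standard library are available. Lean on these libraries where they do the work, as an engineer would, in place of code of your own. Each camera call takes 0.05 s, during which the arm holds its last target. There are 200 camera calls.

TASK

Seat the stoppers of the wide vial jig, the one with five vials across: push its hinged clear plate down at the black pad until it lies level on its brass stops, keep it down for about a second, then let go so that it springs back up. Leave the plate of the narrow jig alone.

Things in the scene. Friction and masses are not known exactly. Their poses are not given: they have to be found in the camera images.
- wide_pad (a point): Centre of the top of the black pad (40 x 50 x 3 mm) on the wide jig's clear hinged plate; moves with it. Plate axes: y along the hinge (horizontal), x to the hinge, z its upward normal. Hinge axis at x +105, z -9 mm here. Pushed level from rest, this point ends 49 mm lower and 17 mm farther from the hinge in plan, 87 to 119 mm above the table. Free edge faces the robot, +-0.3 rad.
- wide_plate (a joint): Angle of the wide jig's plate above level, rad: 0 level on its stops (hard end), 0.5 up, where its spring holds it. Plate 160 mm wide, 6 mm thick, reaching 130 mm from the hinge. Pushing at the pad takes 6 N at first, 12 N near level; let go, it rises in about 1 s. Base 170 x 190 x 20 mm, fixed on brass legs of 8 to 40 mm, with 2 rows of 5 vials under the plate and 2 brass stops.
- wide_stoppers (a joint): How far the wide jig's 10 grey rubber stoppers, joined by one thin carrier under the plate, are pushed into the vials, m: 0 to 0.002 at the start (standing proud), 0.010 fully home. The plate pushes them in over its last 0.24 rad; they are stiff (about 6 N) and stay where they are left.
- narrow_plate (a joint): Angle of the narrow jig's plate, rad: 0.5 up, 0 level. Same kind of jig, same plate length and pad, but its plate is only 90 mm wide and its base 120 mm, with two vials across. The two jigs and a filling board (150 x 170 x 50 mm, no hinged plate) stand side by side in any order, centres at least 210 mm apart. To be left alone.

How it is judged (in metres and radians):
On the way:
1. the wide jig's plate is pushed down level and kept there for half a second (value of joint wide_plate below 0.1 rad), for 0.5 s.
At the end, for the whole second after the job is handed in: The wide jig's stoppers are pushed in (more than 5 mm of 10 mm), its plate was level to within 0.10 rad for half a second and is up again (above 0.35 rad) and at rest, and the narrow jig's plate is still up (above 0.35 rad) (value of joint wide_stoppers above 0.005 m and value of joint each of wide_plate, narrow_plate above 0.35 rad and velocity of joint wide_plate between -0.1 and 0.1 rad/s); the robot touches nothing.
It fails at once if the narrow jig's plate is pushed down (below 0.30 rad) (value of joint narrow_plate below 0.3 rad).
It also fails if it takes over 32 s, if anything falls off the work surface, if the arm or the gripper's body presses on something with over 40 N, if the wrist force passes 120 N, or if a joint passes its speed limit or range.

## Working session

There is one attempt and no reset: what is moved stays moved. The work goes in short steps, Python scripts to look and compute and a tool call to move; the robot and the scene stay as the last step left them, time stands still between calls to the robot, and variables do not carry over. Pictures are saved under pics/ and viewed, at most 10 in all, crops included, and the job is handed in when it is done.

Besides the shell and the picture viewer there is one more tool, called as name(argument=value, ...), one argument or row to a line, values as JSON. drive_tool: Moves the arm, as the interface text tells. Its arguments: {"type":"object","properties":{"targets":{"type":"array","items":{"type":"number"}},"jaw":{"type":"number"},"squeeze":{"type":"number"}},"required":["targets"]}

```bash
mkdir -p pics
python3 - <<'E'
from station import readout, vision, finder
import cv2, numpy as np
s=readout.get_state(); print(s)
ims=[]
for c in ["scene","top"]:
    p,d=vision.grab_frame(c); ims.append(p)
    for t in ["wide_pad","narrow_plate","wide_plate"]:
        try: print(c,t,[(round(r['conf'],2),np.round(r['position'],1)) for r in finder.landmark_of(c,t)])
        except Exception as e: print(c,t,e)
cv2.imwrite("pics/a.png",cv2.resize(np.hstack(ims)[:,:,::-1],(800,300),interpolation=cv2.INTER_AREA))
cv2.imwrite("pics/top.png",ims[1][:,:,::-1])
E
```

```text
{'time': 0.0, 'joints': array([-1.02339245e+00,  3.85543397e-01,  6.60643522e-03, -4.40690659e-04,
       -1.19401341e+00, -2.58569820e-01]), 'dq': array([ 0.00155612, -0.00065724, -0.00135001, -0.00185785, -0.00064528,
       -0.0019751 ]), 'effort': array([ 7.40970117e-04, -3.92290449e+01,  1.88402313e+01,  4.18630600e+00,
       -4.64642682e-03, -6.57788107e-06]), 'tcp_pos': array([ 177.83605166, -598.54952568,  230.23060074]), 'eef_rot': array([-2.33977121e-04, -1.43835017e-01,  9.89601074e-01,  1.07106087e-03]), 'wrist_force': array([ 0.1769828 , -0.17446155, -0.54611141]), 'wrist_torque': array([0.00769161, 0.03368617, 0.00699453]), 'gripper_force': 0.0, 'finger_gap': 0.9982158722161742}
scene wide_pad [(0.96, array([555.8, 289.6, 159.5]))]
scene narrow_plate it knows: wide_pad
scene wide_plate it knows: wide_pad
top wide_pad [(0.82, array([558.9, 292.8, 156.5]))]
top narrow_plate it knows: wide_pad
top wide_plate it knows: wide_pad
```

View pics/a.png

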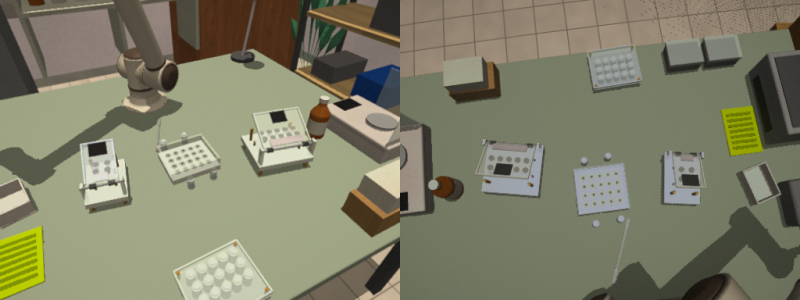

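The scene picture shows the wide jig at the right, at about (280,135). In the top view it is at the left, about (512,165), with its pad at about (517,170). The narrow jig is at about (685,175) in the top view. Next I measure the pad from depth.

Run:
```python
from station import vision, finder
import cv2, numpy as np
for c in ["top","scene"]:
    p,d=vision.grab_frame(c); K=vision.calibration(c)
    m=finder.outline_of(c,"wide_pad")[0]; print(m['conf'],m['pixels'].sum())
    E=K['extrinsics']; A=np.array([[K['fx'],0,K['cx']],[0,K['fy'],K['cy']],[0,0,1]])
    def world(M):
        v,u=np.nonzero(M&(d>0))
        q=cv2.undistortPoints(np.c_[u,v].astype(float)[:,None],A,np.array([K['k1'],0,0,0.]))[:,0]
        z=d[v,u]; return (np.c_[q*z[:,None],z]-E[:3,3])@E[:3,:3],u,v
    W,u,v=world(m['pixels'])
    print(c,"outline: px",u.min(),u.max(),v.min(),v.max(),"med",np.median(W,0).round(1))
    dark=m['pixels']&(p.max(2)<60)
    P,u,v=world(dark)
    if len(P)>20:
        P=P[np.abs(P[:,2]-np.median(P[:,2]))<25]
        print("dark px",len(P),u.mean(),v.mean(),"mean",P.mean(0).round(1),"min",P.min(0).round(1),"max",P.max(0).round(1))
        n=np.linalg.svd(P-P.mean(0),full_matrices=False)[2][2]; n*=np.sign(n[2]); print("normal",n.round(3),"yaw",np.arctan2(-n[1],-n[0]).round(3),"tilt",np.arccos(n[2]).round(3))
        print(cv2.minAreaRect(P[:,:2].astype(np.float32)))
    a,b=int(u.mean()),int(v.mean())
    y0,x0=max(b-60,0),max(a-80,0)
    cv2.imwrite(f"pics/crop_{c}.png",cv2.resize(p[y0:y0+120,x0:x0+160,::-1],(640,480)))
    print("crop origin",x0,y0)
```

```text
0.91 2782
top outline: px 96 172 184 228 med [581.1 285.  140.9]
dark px 278 131.5611510791367 216.28776978417267 mean [555.8 291.4 158.5] min [536.  265.  146.4] max [577.4 317.3 170. ]
normal [ 0.482 -0.107  0.87 ] yaw 2.922 tilt 0.517
((556.2471313476562, 291.3809814453125), (49.37822723388672, 33.983760833740234), 77.73150634765625)
crop origin 51 156Traceback (most recent call last):
  File "<stdin>", line 5, in <module>
IndexError: list index out of range
```

View pics/crop_top.png

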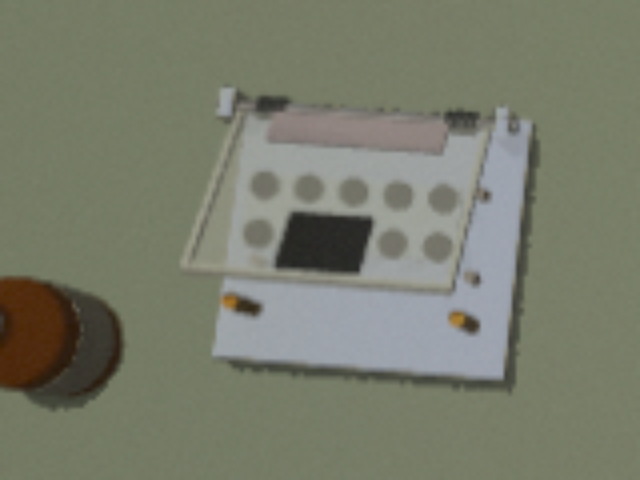

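The top crop shows the wide jig with five vials across. Its black pad is at about (325,242) in the crop, and the plate tilts up towards the robot. From depth, the pad is at (556, 291, 158), with the hinge direction at yaw -0.22 rad.

I'll shut the jaws and travel over high.

drive_tool(
  targets=[-0.016,0.011,-0.002,0.03,-0.053,0.036,-0.008,0.1,-0.093,0.063,-0.014,0.175,-0.132,0.091,-0.02,0.25,-0.172,0.118,-0.025,0.325,-0.212,0.145,-0.031,0.4,-0.249,0.17,-0.037,0.47,-0.265,0.181,-0.039,0.5],
  jaw=1,
  squeeze=40,
)

```text
time: 1.2
tcp_pos: [382.5, -347.8, 271.4]
eef_rot: [0.001, 0.105, 0.995, -0.0]
wrist_force: [0.1, -1.0, 0.5]
finger_gap: -0.0
gripper_force: 0.0
```

drive_tool(
  targets=[-0.001,0.02,0,0,-0.003,0.065,0,0,-0.006,0.115,0,0,-0.009,0.165,0,0,-0.012,0.215,0,0,-0.015,0.264,0,0,-0.017,0.31,0,0,-0.018,0.33,0,0],
)

```text
time: 2.0
tcp_pos: [467.9, -28.1, 270.6]
eef_rot: [0.001, 0.104, 0.995, 0.0]
wrist_force: [0.5, -0.5, -0.4]
finger_gap: 0.001
gripper_force: 0.0
```

drive_tool(
  targets=[-0.001,0.02,0,0,-0.003,0.065,0,0,-0.006,0.115,0,0,-0.009,0.165,0,0,-0.012,0.215,0.005,0,-0.015,0.264,0.02,0,-0.017,0.31,0.03,0,-0.018,0.33,0.04,0],
)

```text
time: 2.8
tcp_pos: [554.5, 291.3, 228.9]
eef_rot: [-0.0, 0.104, 0.995, 0.0]
wrist_force: [-0.1, -0.8, 0.9]
finger_gap: 0.003
gripper_force: 0.0
```

drive_tool(
  targets=[0,0,0.015,0,0,0,0.04,0,0,0,0.058,0,0.001,0,0.068,0,0.003,0,0.076,0,0.005,0,0.082,0,0.007,0,0.087,0,0.009,0,0.091,0],
)

```text
time: 3.6
tcp_pos: [546.2, 289.3, 142.2]
eef_rot: [0.002, 0.105, 0.994, 0.001]
wrist_force: [-0.8, -2.2, 8.7]
finger_gap: -0.002
gripper_force: 3.8
```

drive_tool(
  targets=[0.001,0,0.004,0,0.002,0,0.009,0,0.003,0,0.014,0,0.004,0,0.018,0,0.005,0,0.022,0,0.006,0,0.026,0,0.006,0,0.029,0,0.006,0,0.029,0],
)

```text
time: 4.4
tcp_pos: [539.3, 290.8, 113.2]
eef_rot: [0.001, 0.105, 0.994, 0.0]
wrist_force: [-5.0, 0.3, 10.4]
finger_gap: 0.003
gripper_force: 4.9
```

drive_tool(
  targets=[0,0,0.001,0,0,0,0.002,0,0,0,0.003,0,0,0,0.004,0,0,0,0.005,0,0,0,0.005,0,0,0,0.005,0,0,0,0.005,0],
)

```text
time: 5.2
tcp_pos: [538.9, 290.9, 108.9]
eef_rot: [0.0, 0.105, 0.994, 0.0]
wrist_force: [-7.5, -1.4, 14.0]
finger_gap: -0.002
gripper_force: 6.8
```

drive_tool(
  targets=[0,0,0.001,0,0,0,0.002,0,0,0,0.003,0,0,0,0.004,0,0,0,0.005,0,0,0,0.005,0,0,0,0.005,0,0,0,0.005,0],
)

```text
time: 6.0
tcp_pos: [539.0, 291.0, 108.7]
eef_rot: [0.001, 0.104, 0.995, 0.001]
wrist_force: [-15.9, -3.2, 33.2]
finger_gap: -0.001
gripper_force: 16.7
```

The plate is on its hard stop at z 108.7, with the force up to 33 N. I'll hold it there and check.

drive_tool(
  targets=[0,0,-0.001,0,0,0,-0.001,0,0,0,-0.001,0,0,0,-0.001,0,0,0,-0.001,0,0,0,-0.001,0,0,0,-0.001,0,0,0,-0.001,0],
)

```text
time: 6.8
tcp_pos: [539.0, 291.0, 108.7]
eef_rot: [0.001, 0.104, 0.995, 0.001]
wrist_force: [-14.3, -1.3, 29.7]
finger_gap: -0.002
gripper_force: 14.7
```

Run:
```python
from station import vision
import cv2
p,d=vision.grab_frame("scene")
cv2.imwrite("pics/down.png",cv2.resize(p[110:230,290:450,::-1],(640,480)))
```

```text
(no output)
```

View pics/down.png

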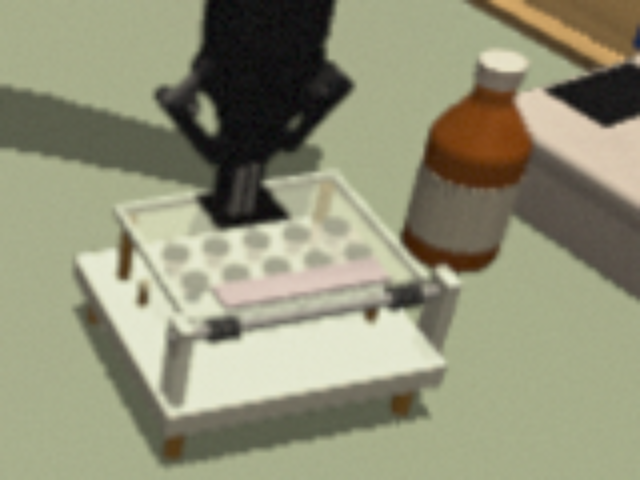

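The picture shows the plate level on its brass stops, with the fingertips on the pad at about (242,205). I'll lift back along the arc.

drive_tool(
  targets=[-0.001,0,-0.008,0,-0.003,0,-0.018,0,-0.006,0,-0.03,0,-0.01,0,-0.042,0,-0.014,0,-0.056,0,-0.016,0,-0.075,0,-0.016,0,-0.1,0,-0.016,0,-0.12,0],
)

```text
time: 7.65
tcp_pos: [555.7, 287.2, 223.0]
eef_rot: [0.001, 0.106, 0.994, 0.0]
wrist_force: [1.7, 0.1, 0.5]
finger_gap: -0.002
gripper_force: 0.0
```

drive_tool(
  targets=[0,0,-0.01,0,0,0,-0.02,0,0,0,-0.03,0,0,0,-0.03,0,0,0,-0.03,0,0,0,-0.03,0,0,0,-0.03,0,0,0,-0.03,0],
)

```text
time: 8.45
tcp_pos: [554.9, 287.4, 250.7]
eef_rot: [-0.0, 0.105, 0.994, -0.0]
wrist_force: [-0.3, -0.3, -0.1]
finger_gap: 0.005
gripper_force: 0.0
```

drive_tool(
  targets=[0,0,0,0,0,0,0,0,0,0,0,0,0,0,0,0,0,0,0,0,0,0,0,0,0,0,0,0,0,0,0,0],
)

```text
time: 9.25
tcp_pos: [555.0, 287.5, 251.3]
eef_rot: [-0.0, 0.105, 0.994, -0.0]
wrist_force: [-0.5, -0.4, 0.2]
finger_gap: -0.001
gripper_force: 0.0
```

Run:
```python
from station import vision,finder
import cv2
p,d=vision.grab_frame("scene")
print([r['position'] for r in finder.landmark_of("scene","wide_pad")])
cv2.imwrite("pics/up.png",cv2.resize(p[90:250,90:450,::-1],(792,352)))
```

```text
[[555.9, 291.3, 160.8]]
```

View pics/up.png

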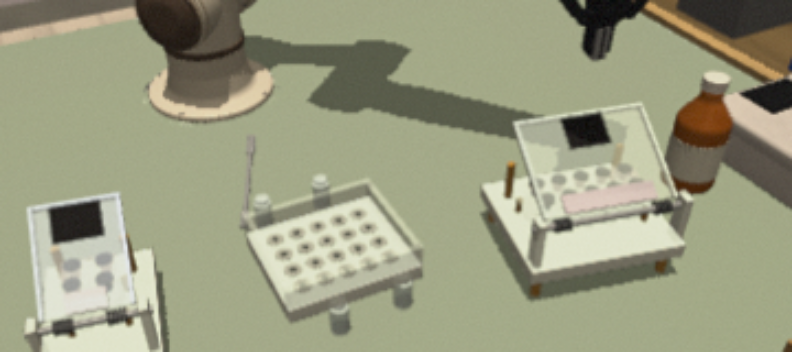

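The wide plate is up again, with its pad at about (587,130). The narrow plate is also up, with its pad at about (77,220), and the gripper is clear of both. I'm handing in.

```bash
python3 -c "
from station import close_job
print(close_job())"
```

```text
the job is handed in; nothing more can be done
None
```

I pushed the wide jig's plate down level on its brass stops, held it about a second and let it spring back up; the narrow jig was not touched, and the job is handed in (no verdict was shown).

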